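# Let the herb lift down on its crank

## Task

Let the pot of basil on the green herb lift down to the bottom: take the red knob of its crank, pull it up to free the pawl, and let the crank turn back slowly over a few seconds, keeping hold of it and never letting it run, until the pot is fully down. Then let the knob drop home beyond the last tooth and let go of it. Do not turn the crank of the wooden spice mill.

Things in the scene. Friction and masses are not known exactly. Their poses are not given: they have to be found in the camera images.
- lift_knob_mid (a point): Centre of the red knob on the herb lift's crank: upright cylinder, 28 mm diameter, 50 mm tall, spins freely on its stem. 110 mm above the work surface when down; crank arm's top 30 mm below it. Knob and pawl pin are one: pulled straight up (4-8 N spring, a little more at first; stop at 26 mm) the pin clears the teeth after 11 mm; 18 mm is good. Let go, it springs back down.
- lift_axle (a point): Fixed point on the vertical axis of the lift's crank, 110 mm above the work surface. The knob's centre circles it at 85 mm radius. z up; x points to the mast (130 mm away, 282 mm tall) with the terracotta basil pot behind it. The crank turns over a green drum, 204 mm diameter, 42 mm high, with four upright steel teeth 12 mm tall; the knob is on the drum's robot side.
- lift_crank (a joint): Crank angle, rad. 0 at the start, pot up, pin held by the first tooth. Grows as the crank turns back, counter-clockwise seen from above; stop at 1.30 with the pot fully down (80 mm lower). The pot's weight pulls that way with 5 to 9 N at the knob: let go with the pin up, it runs away. Teeth at 0.09, 0.39, 0.69, 0.99; past 1.08 (yellow patch on the drum) the pin drops clear.
- mill_knob_mid (a point): A bystander to leave alone: centre of the dark wooden knob (24 mm diameter, 36 mm tall) on the brass crank of the wooden spice mill, 142 mm above the work surface and 55 mm from the mill's axis. The mill is 96 mm wide at its foot; its crank turns easily.

How it is judged:
On the way, in this order (a step that is already met when the one before it is completed fails the run):
1. the knob is pulled up, clear of the teeth, with the pot still at the top (z of lift_knob_mid in the frame of lift_axle above 0.0105 m and value of joint lift_crank below 0.2 rad), for 0.05 s.
2. the crank has been let back to the bottom with the knob in the fingers (value of joint lift_crank above 1.1 rad and contact force between the fingers and anything else above 0.5 N), for 0.05 s.
At the end, for the whole second after the job is handed in: The pot is fully down (crank past 1.2 rad, at rest), and the knob has dropped home (its centre within 4 mm of its lowest height) (value of joint lift_crank above 1.2 rad and velocity of joint lift_crank below 0.05 rad/s and z of lift_knob_mid in the frame of lift_axle below 0.004 m); the robot touches nothing.
It fails at once if the crank ran away (faster than 2.5 rad/s) (velocity of joint lift_crank above 2.5 rad/s).
It fails at once if the spice mill's crank was turned (its knob moved more than 30 mm) (distance of mill_knob_mid from where it was at the start of the episode above 0.03 m).
It also fails if it takes over 38 s, if anything falls off the work surface, if the arm or the gripper's body presses on something with over 40 N, if the wrist force passes 120 N, or if a joint passes its speed limit or range.

## Robot

A 6-joint arm with a two-finger parallel gripper is mounted at the origin on the work surface. World frame = base frame: x ahead of the robot, y to its left, z up, the work surface at z = 0. Lengths are in m, angles in rad, forces in N, time in s.
With the tool pointing down it reaches from about 0.275 to 0.75 m from the base axis. Payload 10.2 kg.
Tool frame: the origin (TCP) lies midway between the tips of the shut fingers; the grasp point (between the pads) lies 19 mm behind it (env.hold_point_z is the distance from the TCP to the grasp point, in m); x points along the fingers, z is the direction in which the jaws open and shut, and the axes are right-handed (so a half turn about x gives the same grasp; the last joint's range is limited). The gripper opens to 85 mm and grips with 20 to 120 N. Pads are 22 mm wide; open, the fingers measure 114 mm over their backs; the gripper's body (76 mm by 85 mm) begins 54 mm behind the grasp point. The pads swing forward as they close: fully open they stand 13 mm farther back than shut.
Start: joints at [1.09, 0.313, 1.498, -0, 1.331, -0.223], TCP at [0.134, 0.508, 0.231] pointing down, gripper open.
Joint ranges: [-2.94, 2.94], [-0.97, 2.17], [0.19, 2.56], [-1.23, 4.37], [0.02, 3.11], [-2.88, 2.88]. Speed limits (rad/s): [2.39, 2.39, 3.01, 3.14, 3.14, 3.14].

## Interface

Orientations are given as a unit quaternion [x, y, z, w].
In Python, from bench import env, kinematics, monitor, eyes, job gives the robot as it stands. The module is installed in compiled form; this text tells all that it offers. Calls block until the motion is done:
- env.reach(position, orientation): joint-space move of the TCP to a pose.
- env.movel(position, velocity=0.15, frame=None, guard=None): straight line of the TCP; frame=None keeps the orientation; velocity is the mean speed in m/s. With guard (N) it stops when the force on the tool has changed by that much, and returns True; else False.
- env.set_joints(angles): joint-space move.
- env.release() and env.close_gripper(effort=None): open the fingers fully, or close them until they stop; effort is the grip in N (None keeps the last).
- env.hold(seconds).
- kinematics.ik(position, orientation): joint angles nearest the present ones, or None.
- monitor.sense(): the state.
- eyes.grab_frame(name): name is "scene" or "top" or "wrist"; returns a dict with "frame" (384x512x3 uint8, red, green, blue), "mtx" (3x3 intrinsics, pixels), "view" (4x4, takes a point from world to camera coordinates). Camera axes: x right, y down, z forward; pixel columns grow to the right and rows downward; lengths in m; the calibration is good to about 2 mm. The wrist camera is an equidistant fisheye: a pixel r from the principal point sees the ray r / f radians off the axis. A picture is of the moment at which its call begins. There is no depth.
A pose or a line that the arm cannot do raises env.MotionError and nothing moves.
- job.hand_in(): hands the job in, once; it reports no verdict.
The state is a dict: "clock": time; "joints": joint angles; "qvel": joint speeds; "joint_efforts": joint torques, N m; "position": TCP position; "ee_rot": TCP orientation; "contact_force": force on the tool from outside, world axes, zero at the start; "ft_torque": the same for the moment, N m; "finger_gap": opening from 0.0 (shut) to 1.0 (fully open).
Only numpy, scipy, OpenCV 4.12 (cv2) and the standard library are available. Lean on these libraries where they do the work, as an engineer would, in place of code of your own. Each camera call takes 0.05 s, during which the arm holds its last target. There are 200 camera calls.

## Working session

There is one attempt and no reset: what is moved stays moved. The work goes in short steps, each a Python script; the robot and the scene stay as the last script left them, time stands still between calls to the robot, and variables do not carry over. Pictures are saved under pics/ and viewed, about 8 in all and at most 12, crops included, and the job is handed in when it is done.

```bash
mkdir -p pics
python3 - <<'E'
from bench import env,monitor,eyes
import cv2,numpy as np
ims=[]
for n in("scene","top"):
    d=eyes.grab_frame(n);f=d["frame"];np.savez("pics/%s0.npz"%n,**d)
    ims.append(f[:,:,::-1])
    print(n,d["mtx"].round(1).tolist(),d["view"].round(3).tolist())
for n,i in zip("st",ims): cv2.imwrite("pics/%s0.png"%n,i)
s=monitor.sense();print(s["clock"],s["position"],s["ee_rot"],s["contact_force"],env.hold_point_z)
E
```

```text
scene [[374.9, 0.0, 254.9], [0.0, 374.9, 192.0], [0.0, 0.0, 1.0]] [[0.699, 0.715, 0.011, -0.403], [0.463, -0.44, -0.769, -0.184], [-0.545, 0.542, -0.639, 1.192], [0.0, 0.0, 0.0, 1.0]]
top [[417.3, 0.0, 250.8], [0.0, 417.3, 195.8], [0.0, 0.0, 1.0]] [[-0.025, -1.0, -0.013, 0.015], [-0.991, 0.026, -0.134, 0.575], [0.134, 0.009, -0.991, 1.002], [0.0, 0.0, 0.0, 1.0]]
0.1 [0.13374377 0.50744694 0.23081573] [-0.43175495  0.56048622  0.43141717  0.55975181] [ 1.23997758 -0.03644465 -0.02090063] 0.0187
```

View pics/s0.png

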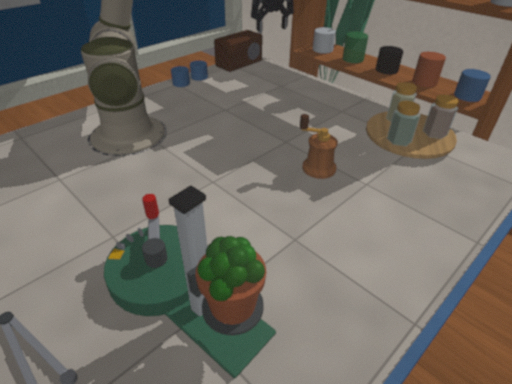

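View pics/t0.png

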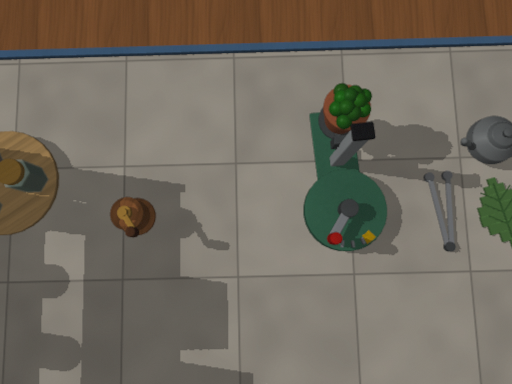

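The scene view shows the red knob at (151,206), the hub at (153,250), the mast cap at (188,198) and the mill at (320,155). In the top view the knob is at (335,238), the hub at (348,208), the mast cap at (363,131), the yellow patch at (369,237) and the mill at (130,215). The crank turns towards the yellow patch, so towards -y.

```bash
cat > h.py <<'E'
import cv2,numpy as np
def blob(f,cond,box=None):
    m=cond(f.astype(int)).astype(np.uint8)
    if box: 
        k=np.zeros_like(m);x0,y0,x1,y1=box;k[y0:y1,x0:x1]=1;m*=k
    n,l,s,c=cv2.connectedComponentsWithStats(m)
    i=1+np.argmax(s[1:,4]);return c[i],s[i],l==i
def ray(d,uv):
    K,V=d["mtx"],d["view"];r=V[:3,:3].T@np.linalg.solve(K,[uv[0],uv[1],1.])
    return -V[:3,:3].T@V[:3,3],r/np.linalg.norm(r)
def plane(d,uv,z):
    o,r=ray(d,uv);return o+r*(z-o[2])/r[2]
def tri(a,b):
    (o,r),(p,q)=a,b
    t=np.linalg.lstsq(np.c_[r,-q],p-o,rcond=None)[0]
    A,B=o+r*t[0],p+q*t[1];return (A+B)/2,np.linalg.norm(A-B)
red=lambda f:(f[...,0]>110)&(f[...,1]<50)&(f[...,2]<50)
E
python3 - <<'E'
from h import *
S=dict(np.load("pics/scene0.npz"));T=dict(np.load("pics/top0.npz"))
cs,ss,_=blob(S["frame"],red);ct,st,_=blob(T["frame"],red)
print(cs,ss,ct,st,"knob",tri(ray(S,cs),ray(T,ct)))
print("knobtop z.135",plane(T,ct,.135))
yl=lambda f:(f[...,0]>150)&(f[...,1]>110)&(f[...,2]<70)
a,sa,_=blob(S["frame"],yl,(90,220,140,280));b,sb,_=blob(T["frame"],yl,(355,220,385,250))
print("yellow",tri(ray(S,a),ray(T,b)),plane(T,b,.042))
bk=lambda f:f.max(2)<45
a,sa,_=blob(S["frame"],bk,(165,180,210,215));b,sb,_=blob(T["frame"],bk,(348,118,378,145))
print("cap",sa,sb,tri(ray(S,a),ray(T,b)),plane(T,b,.282))
# drum outline in top view
gr=lambda f:(f[...,1]>f[...,0]+20)&(f[...,1]>f[...,2]+4)
c,s,m=blob(T["frame"],gr,(295,172,395,260))
k=max(cv2.findContours(m.astype(np.uint8),0,1)[0],key=cv2.contourArea)
hull=cv2.convexHull(k)[:,0];hull=hull[hull[:,1]>195]
for z in(.042,.03,0.05):
    P=np.array([plane(T,h.astype(float),z)[:2] for h in hull])
    q=np.linalg.lstsq(np.c_[2*P,np.ones(len(P))],(P**2).sum(1),rcond=None)[0]
    print("drum z",z,q[:2],np.sqrt(q[2]+q[:2]@q[:2]))
for n,D,bx in(("s",S,(70,170,230,330)),("t",T,(290,110,400,260))):
    x0,y0,x1,y1=bx;cv2.imwrite(f"pics/c{n}.png",cv2.resize(D["frame"][y0:y1,x0:x1,::-1],None,fx=4 if n=="t" else 3.5,fy=4 if n=="t" else 3.5,interpolation=2))
i=[cv2.imread(f"pics/c{n}.png")[:560] for n in "st"];h=min(x.shape[0] for x in i)
cv2.imwrite("pics/c.png",cv2.resize(np.hstack([cv2.resize(x,(400,x.shape[0]*400//x.shape[1]))[:500] if 0 else cv2.resize(x,(400,500)) for x in i]),(800,500)))
E
```

```text
[150.81410256 202.97435897] [143 195  15  22 156] [335.35238095 237.86666667] [330 233  12  11 105] knob (array([ 0.46407306, -0.18802606,  0.11964754]), np.float64(0.002147847655860159))
knobtop z.135 [ 0.46307154 -0.18605437  0.135     ]
yellow (array([ 0.4661259 , -0.28318349,  0.03955687]), np.float64(0.0026864776745846772)) [ 0.4666706  -0.28130764  0.042     ]
cap [170 187  34  26 392] [350 122  25  19 386] (array([ 0.66438318, -0.22419674,  0.27545468]), np.float64(0.0032867812366678727)) [ 0.66338087 -0.22104958  0.282     ]
drum z 0.042 [ 0.53581439 -0.2305077 ] 0.10133627434102987
drum z 0.03 [ 0.53698422 -0.23309343] 0.10251940549756651
drum z 0.05 [ 0.5350345  -0.22878388] 0.10054752023667797
```

View pics/c.png

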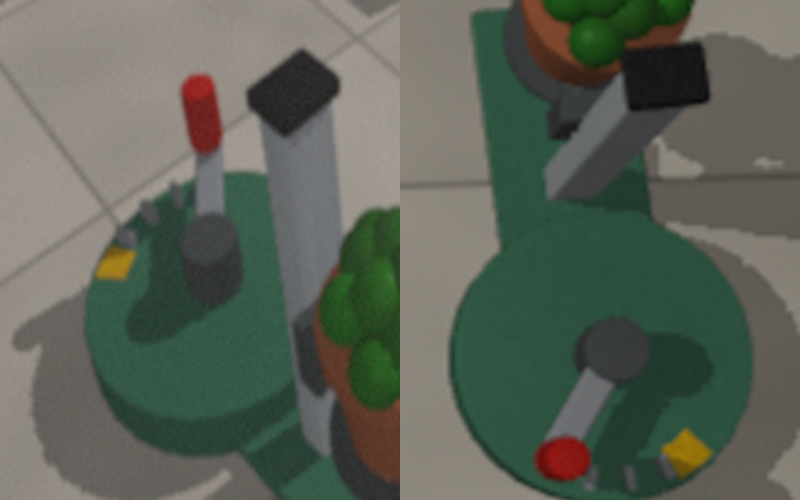

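Run:
```python
from h import *
from bench import env,kinematics,monitor,eyes
from scipy.spatial.transform import Rotation as R
best=None
for s in(1,-1):
    x=np.array([0,0,-1.]);z=np.array([0,s,0.]);q=R.from_matrix(np.c_[x,np.cross(z,x),z]).as_quat()
    j=kinematics.ik([.4635,-.187,.2],q);print(s,q,j)
    if j is not None and (best is None or abs(j[5])<abs(best[1][5])): best=(q,j)
q=best[0];np.save("q.npy",q)
s=monitor.sense();p=s["position"]
env.movel([p[0],p[1],.31],velocity=.25)
env.reach([.4635,-.188,.22],q)
s=monitor.sense();print(s["clock"],s["position"])
d=eyes.grab_frame("wrist");np.savez("pics/w0.npz",**d);cv2.imwrite("pics/w0.png",d["frame"][:,:,::-1])
f=d["frame"];c,st,m=blob(f,red);print(c,st)
K,V=d["mtx"],d["view"];u=(c-K[:2,2])/K[0,0];r=np.hypot(*u)
ray_=V[:3,:3].T@np.r_[u/r*np.sin(r),np.cos(r)];o=-V[:3,:3].T@V[:3,3]
for z in(.11,.12,.135):print(z,o+ray_*(z-o[2])/ray_[2])
print("cam",o)
```

```text
1 [ 0.5 -0.5 -0.5 -0.5] [-6.18323967e-01  2.84899659e-01  1.62004222e+00 -4.44089210e-16
  1.23665077e+00 -2.18912029e+00]
-1 [ 0.5  0.5 -0.5  0.5] [-6.18323967e-01  2.84899659e-01  1.62004222e+00 -4.44089210e-16
  1.23665077e+00  9.52472360e-01]
3.3 [ 0.46372811 -0.18747472  0.22010515]
[256.85667752 197.69381107] [236 184  32  29 307]
0.11 [ 0.45634929 -0.19333981  0.11      ]
0.12 [ 0.45977946 -0.19311482  0.12      ]
0.135 [ 0.46492472 -0.19277734  0.135     ]
cam [ 0.54301235 -0.18765554  0.36264948]
```

View pics/w0.png

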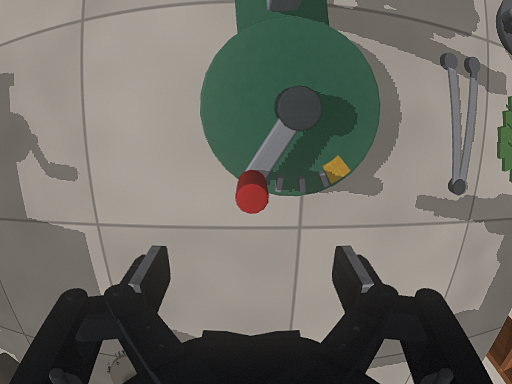

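The wrist view shows the knob with its top ellipse near (252,198) and the open jaws either side below it. My red mask only caught part of the knob, so I'll loosen it and recompute.

```bash
cat >> h.py <<'E'
red2=lambda f:(f[...,0]>70)&(f[...,1]<.5*f[...,0])&(f[...,2]<.5*f[...,0])
def fish(d,c,z):
    K,V=d["mtx"],d["view"];u=(np.asarray(c,float)-K[:2,2])/K[0,0];r=np.hypot(*u)
    w=V[:3,:3].T@np.r_[u/r*np.sin(r),np.cos(r)];o=-V[:3,:3].T@V[:3,3];return o+w*(z-o[2])/w[2]
E
python3 - <<'E'
from h import *
d=dict(np.load("pics/w0.npz"));f=d["frame"]
c,s,m=blob(f,red2,(225,160,280,220));print(c,s,d["mtx"][0],f[198,252],f[175,250])
print("blob z.115",fish(d,c,.115),"top",fish(d,(252,198),.135),"L",fish(d,(s[0],198),.135),"R",fish(d,(s[0]+s[2]-1,198),.135),"bottom edge",fish(d,(252,s[1]+s[3]-1),.135))
print("hub",fish(d,(298,108),.085),fish(d,(298,108),.1))
for n in("scene","top"):
    D=dict(np.load(f"pics/{n}0.npz"));a,t,_=blob(D["frame"],red2,(135,185,165,225) if n=="scene" else (325,228,348,248));print(n,a,t)
    if n=="scene":R0=ray(D,a)
    else:print(tri(R0,ray(D,a)),plane(D,a,.135),plane(D,a,.125))
E
```

```text
[251.55892857 191.83125   ] [ 236  170   32   44 1120] [297.31863964   0.         250.7454824 ] [151  50  46] [94 40 37]
blob z.115 [ 0.46347336 -0.18854155  0.115     ] top [ 0.4646517  -0.18884659  0.135     ] L [ 0.46460999 -0.17588108  0.135     ] R [ 0.46468256 -0.20100544  0.135     ] bottom edge [ 0.45156736 -0.18890239  0.135     ]
hub [ 0.53579431 -0.23152256  0.085     ] [ 0.53618426 -0.22915265  0.1       ]
scene [150.31899642 205.60215054] [143 194  15  25 279]
top [334.4        238.03571429] [327 232  15  12 140]
(array([ 0.46325386, -0.18843952,  0.11227808]), np.float64(0.0006109111015174394)) [ 0.46275025 -0.18392227  0.135     ] [ 0.4630405  -0.18579307  0.125     ]
```

Run:
```python
from h import *
from bench import env,monitor
def st(t):
    s=monitor.sense();print(t,round(s["clock"],2),s["position"].round(4),np.round(s["contact_force"],1),np.round(s["ft_torque"],2),round(s["finger_gap"],3))
k=[.464,-.1885]
env.movel(k+[.15],velocity=.12);st("pre")
print(env.movel(k+[.094],velocity=.06,guard=12));st("down")
env.close_gripper(60);st("closed")
env.hold(.2);st("held")
```

```text
pre 4.08 [ 0.4643 -0.1886  0.1507] [-0.2 -0.8 -0.2] [-0.02 -0.06  0.03] 0.998
False
down 5.17 [ 0.4642 -0.1886  0.0943] [-0.4 -0.   0.4] [0.   0.   0.01] 0.999
closed 5.73 [ 0.464  -0.1883  0.0942] [-0.6  2.   4.1] [ 0.41  0.08 -0.  ] 0.313
held 5.93 [ 0.4641 -0.1884  0.0942] [0.2 3.9 5.3] [0.54 0.11 0.02] 0.314
```

Run:
```python
from h import *
from bench import env,monitor,eyes
def st(t):
    s=monitor.sense();print(t,round(s["clock"],2),s["position"].round(4),np.round(s["contact_force"],1),np.round(s["ft_torque"],2),round(s["finger_gap"],3))
for dz in(.006,.012,.0185):
    env.movel([.464,-.1885,.0942+dz],velocity=.03);st(dz)
env.hold(.15);st("h")
for n in("wrist","scene"):
    d=eyes.grab_frame(n);np.savez(f"pics/{n}1.npz",**d)
    i=d["frame"][:,:,::-1]
    cv2.imwrite(f"pics/{n}1.png",cv2.resize(i[150:310,60:260],None,fx=3,fy=3) if n=="scene" else i)
```

```text
0.006 6.29 [ 0.4639 -0.1884  0.1003] [-0.1  2.4 -1.4] [ 0.36 -0.03  0.04] 0.311
0.012 6.64 [ 0.4634 -0.1894  0.1064] [-3.1 -4.1 -5.1] [-0.96  0.55 -0.01] 0.309
0.0185 7.01 [ 0.4633 -0.1894  0.1128] [-2.4 -4.7 -6.7] [-1.05  0.54  0.01] 0.311
h 7.16 [ 0.4633 -0.1894  0.1127] [-3.4 -4.2 -6.5] [-1.02  0.5  -0.03] 0.316
```

View pics/scene1.png

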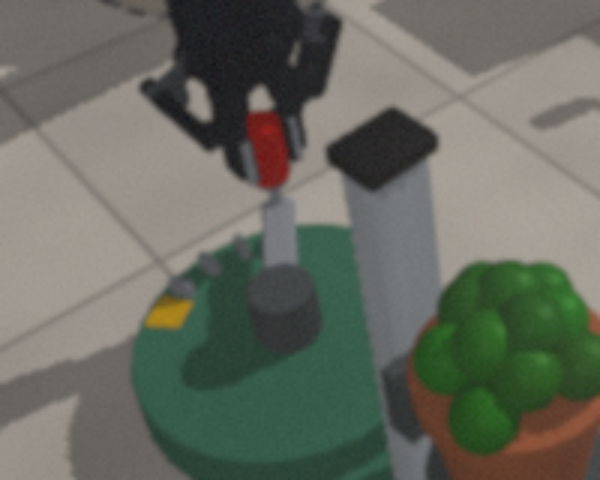

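The knob is up: the stem shows beneath it, and the fingers carry about 5.5 N tangentially with the pot still at the top. Next I'll let it back along the arc, correcting the radius from the measured force.

Run:
```python
from h import *
from bench import env,monitor
ax=np.array([.5364,-.231]);k=np.array([.464,-.1885]);v=k-ax
r=np.hypot(*v);a0=np.arctan2(v[1],v[0]);print(r,a0);dr=0.;z=.0127+.1
th=0
while th<1.38:
    th+=.05;a=a0+th;e=np.array([np.cos(a),np.sin(a)]);t=np.array([-e[1],e[0]])
    env.movel(list(ax+(r+dr)*e)+[z],velocity=.025)
    s=monitor.sense();F=np.array(s["contact_force"]);Fr,Ft=F[:2]@e,F[:2]@t
    p=s["position"][:2]-ax
    print(round(th,2),round(s["clock"],2),"act",round((np.arctan2(p[1],p[0])-a0)%(2*np.pi),3),"R",round(np.hypot(*p),4),"Fr %.1f Ft %.1f Fz %.1f"%(Fr,Ft,F[2]),"z",round(s["position"][2],4),round(s["finger_gap"],3))
    dr=np.clip(dr+.00015*Fr,-.006,.006)
    if abs(Fr)>30 or F[2]>3 or s["finger_gap"]<.27: print("ABORT");break
    if th>1.1 and Ft<-4: print("stop found");break
```

```text
0.08395242700482218 2.61077449259362
0.05 7.58 act 0.064 R 0.0841 Fr 0.1 Ft 6.0 Fz -6.7 z 0.1127 0.313
0.1 7.89 act 0.113 R 0.0842 Fr 1.0 Ft 6.3 Fz -5.9 z 0.1127 0.315
0.15 8.21 act 0.163 R 0.0843 Fr 2.0 Ft 6.4 Fz -7.0 z 0.1127 0.31
0.2 8.53 act 0.213 R 0.0844 Fr -0.4 Ft 6.3 Fz -6.2 z 0.1128 0.312
0.25 8.84 act 0.262 R 0.0845 Fr 0.5 Ft 5.9 Fz -5.9 z 0.1127 0.314
0.3 9.16 act 0.313 R 0.0846 Fr 2.4 Ft 6.4 Fz -6.7 z 0.1127 0.314
0.35 9.47 act 0.363 R 0.0848 Fr 1.4 Ft 5.7 Fz -6.3 z 0.1128 0.316
0.4 9.79 act 0.414 R 0.0849 Fr 0.3 Ft 6.1 Fz -6.6 z 0.1129 0.311
0.45 10.11 act 0.464 R 0.085 Fr 1.9 Ft 6.4 Fz -7.0 z 0.1128 0.311
0.5 10.43 act 0.514 R 0.0852 Fr 1.5 Ft 6.3 Fz -6.3 z 0.1129 0.314
0.55 10.75 act 0.564 R 0.0854 Fr 1.4 Ft 5.8 Fz -6.6 z 0.1129 0.317
0.6 11.07 act 0.614 R 0.0856 Fr 0.8 Ft 6.6 Fz -6.8 z 0.1129 0.309
0.65 11.4 act 0.664 R 0.0857 Fr 0.4 Ft 5.7 Fz -6.5 z 0.1129 0.31
0.7 11.72 act 0.713 R 0.0858 Fr -0.1 Ft 6.0 Fz -7.1 z 0.1129 0.311
0.75 12.05 act 0.764 R 0.0859 Fr 0.8 Ft 5.6 Fz -6.9 z 0.1128 0.314
0.8 12.38 act 0.813 R 0.086 Fr 1.2 Ft 6.1 Fz -6.8 z 0.1128 0.313
0.85 12.7 act 0.863 R 0.0861 Fr 0.2 Ft 5.8 Fz -6.6 z 0.1128 0.313
0.9 13.03 act 0.913 R 0.0862 Fr 0.9 Ft 6.0 Fz -6.8 z 0.1128 0.315
0.95 13.35 act 0.963 R 0.0864 Fr 0.4 Ft 6.1 Fz -6.8 z 0.1128 0.313
1.0 13.68 act 1.013 R 0.0865 Fr 1.7 Ft 5.9 Fz -6.3 z 0.1128 0.316
1.05 14.0 act 1.062 R 0.0866 Fr 0.2 Ft 5.8 Fz -5.7 z 0.1128 0.314
1.1 14.32 act 1.112 R 0.0867 Fr -0.0 Ft 6.7 Fz -7.2 z 0.1128 0.311
1.15 14.65 act 1.162 R 0.0867 Fr 0.9 Ft 5.3 Fz -5.6 z 0.1128 0.314
1.2 14.97 act 1.212 R 0.0869 Fr 0.3 Ft 6.2 Fz -5.9 z 0.1128 0.311
1.25 15.3 act 1.261 R 0.0869 Fr 0.4 Ft 5.4 Fz -6.8 z 0.1127 0.314
1.3 15.62 act 1.284 R 0.0868 Fr -0.0 Ft -4.9 Fz -5.9 z 0.1117 0.313
stop found
```

The tangential force reversed at 1.28–1.30 rad, so the crank is on its stop. Next I'll let the knob down, release it, retreat straight up and look.

Run:
```python
from h import *
from bench import env,monitor,eyes
def st(t):
    s=monitor.sense();print(t,round(s["clock"],2),s["position"].round(4),np.round(s["contact_force"],1),round(s["finger_gap"],3));return s["position"]
p=st("a")
for z in(.104,.0942):
    env.movel([p[0],p[1],z],velocity=.03);st(z)
env.hold(.1);env.release();st("rel")
env.movel([p[0],p[1],.19],velocity=.08);st("up")
env.hold(.3)
for n in("scene","wrist"):
    d=eyes.grab_frame(n);np.savez(f"pics/{n}2.npz",**d)
    i=d["frame"][:,:,::-1]
    cv2.imwrite(f"pics/{n}2.png",cv2.resize(i[120:330,60:340],None,fx=2.4,fy=2.4) if n=="scene" else i)
st("end")
```

```text
a 15.62 [ 0.4731 -0.2904  0.1117] [-3.4  3.6 -5.9] 0.313
0.104 16.07 [ 0.4729 -0.2902  0.1039] [-2.6  2.5 -6.1] 0.312
0.0942 16.54 [ 0.473  -0.2903  0.0944] [-3.1  3.5 -2.1] 0.312
rel 17.25 [ 0.4731 -0.2905  0.0943] [-0.1 -0.4  0.9] 1.002
up 18.6 [ 0.4729 -0.2903  0.1895] [ 0.2  0.5 -1. ] 1.005
end 19.0 [ 0.4731 -0.2904  0.1899] [0.2 0.  0.7] 1.005
```

View pics/scene2.png

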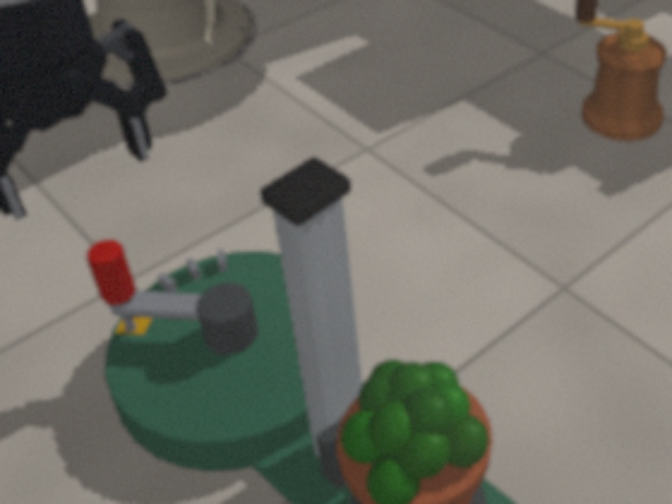

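View pics/wrist2.png

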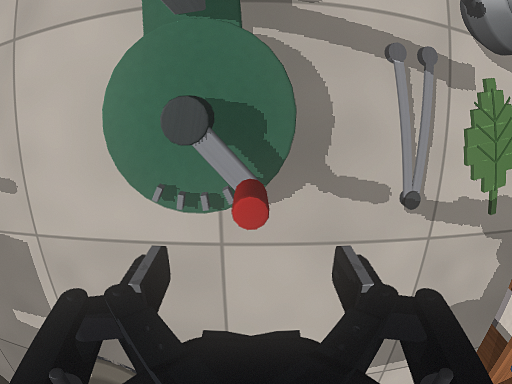

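The scene crop shows the knob sitting on the arm over the yellow patch with no stem visible, the pot down and the mill untouched. In the wrist view the knob is at about (250,210), past the fourth tooth and clear of the open fingers. I'll run one numeric check and hand in.

Run:
```python
from h import *
from bench import job
S=dict(np.load("pics/scene2.npz"));W=dict(np.load("pics/wrist2.npz"))
c,s,_=blob(S["frame"],red2,(85,210,125,252));w,t,_=blob(W["frame"],red2,(225,170,280,235))
o=fish(W,w,.2);q=fish(W,w,.1)-o
P,e=tri(ray(S,c),(o,q/np.linalg.norm(q)));print(s,t,P,e)
a=np.arctan2(P[1]+.231,P[0]-.5364)%(2*np.pi)-2.611;print("crank",a)
if abs(P[2]-.112)<.006 and a>1.2: job.hand_in();print("handed in")
```

```text
[ 97 220  19  27 344] [ 232  179   37   51 1495] [ 0.47066171 -0.29025512  0.11094947] 2.477866844907833e-05
crank 1.2641691818541543
the job is handed in; nothing more can be done
handed in
```

The pot is down and the job is handed in at about 19 s on the robot's clock; the hand-in gives no verdict.

- **Lift:** I gripped the red knob with 60 N and pulled it up 18.5 mm. The fingers then carried about 6 N of the pot's weight.
- **Lowering:** I let the crank back over about 8.5 s, at roughly 0.15 rad/s, without letting go. At about 1.3 rad the force reversed, which showed it was on its stop.
- **Release:** I lowered the knob until it was home, opened the fingers and backed straight up.

**Last checks:**
- **Knob height:** two camera views put its centre at 0.111 m. It reads 0.110 m when down, and the same method gave 0.112 m before the lift.
- **Crank angle:** the cameras gave 1.26 rad and the arm 1.28 rad at the stop, against the nominal 1.30. I put that down to a few millimetres of error in the axle position. It is past the required 1.2 rad.
- **Contact:** the gripper stood open above the knob with about zero contact force.
- **Spice mill:** its crank looked unmoved in the last picture. I did not measure it.

No checks failed.

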